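Close the two plaster press moulds

TASK

Two plaster press moulds, a long one for spoons and a short one for mug handles, lie open on the bench with their halves scattered. Close both, one after the other: set each top half on the bottom half it belongs to, the matching way round, and press it down firmly so that the natches go home and the seam is shut all round, before you go on to the next. Plaster chips, so set the halves down rather than let them drop, and leave the two unfired cups alone.

Things in the scene. Friction and masses are not known exactly. Their poses are not given: they have to be found in the camera images.
- spoon_bottom: Spoon mould, bottom half: plaster block 150 x 62 x 38 mm (x, y, z), parting face up, +x end half round, -x end square. Face shows a hollow like a spoon and 3 natches (tapered knobs, 7 mm high, 17 mm wide at the foot, 9 at the crown) at (x, y) mm (-50, +-18), (60.5, 0). Origin: centre of underside. Closed, the top half's origin is 38 mm above it, axes parallel.
- spoon_top: Spoon mould, top half: plaster block 150 x 62 x 40 mm (x, y, z), about 0.44 kg, flat sides at y = +-31 mm to grip, plain top, parting face down, +x end half round, -x end square. Hidden below: 3 tapered sockets (21 mm wide, 8.5 deep) at (x, y) mm (-50, +-18), (60.5, 0) that fit only its own bottom half's natches, one way round. Origin: centre of underside, on the parting face.
- handle_bottom: Handle mould, bottom half: plaster block 110 x 62 x 38 mm (x, y, z), parting face up, +x end with 18 mm clipped corners, -x end square. Face shows a hollow like a mug's ear and 3 natches (tapered knobs, 7 mm high, 17 mm wide at the foot, 9 at the crown) at (x, y) mm (36, -15), (-42, +-18). Origin: centre of underside. Closed, the top half's origin is 38 mm above it, axes parallel.
- handle_top: Handle mould, top half: plaster block 110 x 62 x 40 mm (x, y, z), about 0.34 kg, flat sides at y = +-31 mm to grip, plain top, parting face down, +x end with 18 mm clipped corners, -x end square. Hidden below: 3 tapered sockets (21 mm wide, 8.5 deep) at (x, y) mm (36, -15), (-42, +-18) that fit only its own bottom half's natches, one way round. Origin: centre of underside, on the parting face.
- cup_a: small unfired clay cup, 66 mm across and 52 mm high, standing at the robot's left; origin: centre of its foot. To be left alone.
- cup_b: small unfired clay cup, 63 mm across and 55 mm high, standing at the robot's left, nearer; origin: centre of its foot. To be left alone.
Things that resemble listed ones, but are neither listed nor needed, are in the scene too. What is shaped like the handle_top but black is not meant.

How it is judged:
By the outcome, as a careful person would: the job done as asked, in the order asked, and still so for the second after the job is handed in, with the robot touching nothing.
It also fails if it takes over 70 s, if anything falls off the work surface, if the arm or the gripper's body presses on something with over 40 N, if the wrist force passes 120 N, or if a joint passes its speed limit or range.

ROBOT

A 6-joint arm with a two-finger parallel gripper is mounted at the origin on a cart in front of the work surface, level with it; the furniture and walls round the work are solid. World frame = base frame: x ahead of the robot, y to its left, z up, the work surface at z = 0. Lengths are in mm, angles in rad, forces in N, time in s.
With the tool pointing down it reaches from about 275 to 1000 mm from the base axis. Payload 8.4 kg.
Tool frame: the origin (TCP) lies at the very end of the fingers, on their centre line; the grasp point (between the pads) lies 19 mm behind it; z points along the fingers, y is the direction in which the jaws open and shut (so a half turn about z gives the same grasp; the last joint's range is limited). The gripper opens to 85 mm and grips with 20 to 120 N. Pads are 22 mm wide; open, the fingers measure 114 mm over their backs; the gripper's body (76 mm by 85 mm) begins 54 mm behind the grasp point. The pads swing forward as they close: fully open they stand 13 mm farther back than shut.
Start: joints at [1.262, 0.353, 1.633, -0, 1.155, -0.002], TCP at [188.755, 595.818, 231.281] pointing down, gripper open.
Joint ranges: [-2.63, 2.63], [-0.92, 2.1], [0.06, 2.66], [-1.3, 4.44], [0, 2.69], [-3.02, 3.02]. Speed limits (rad/s): [2.22, 2.22, 2.79, 3.14, 3.14, 3.14].

INTERFACE

Orientations are given as [roll, pitch, yaw] about the fixed x, y, z axes, in that order (R = Rz(yaw) Ry(pitch) Rx(roll)).
In Python, from rig import sense, grab_frame, get_calibration, sign_off, boxes_of, trace gives the robot as it stands.
- The arm moves only by the tool servo_tool, never from a script. Its argument "rows" is a list of rows, each a list of 3 entries, a list of its own where there are three numbers: the finger opening in mm, from 0 to 85.4, then the shift along the tool's x, y, z in mm, then the turn, a rotation vector about the tool's x, y, z in degrees. A call has 1 to 8 rows; each row shifts and turns the commanded pose from where the row before left it, along the tool's axes as they then stand; what a row does not reach is not made up. A row lasts 1/8 s, in which the tool goes at most 62.5 mm and 10.7 degrees, less where a joint would pass 70% of its speed; a pose out of reach is approached as far as the arm can. A call is refused whole if a number of a shift passes 62.5 or a number of a turn 10.7, either way. A call with a gripper value outside its range is refused whole. The fingers move at their own pace and stop on an object; "force" is the grip in N (left out, the last holds). Time passes only in rows, so rows that do not move let the fingers close. It gives the time, the measured TCP pose, the force and the opening at its end, in the units of the state.
- sense(): the state, without advancing time (a new reading comes with each control period).
- grab_frame(name): name is "side" or "top" or "wrist"; returns the picture (400x640x3 uint8, blue, green, red); there is no depth.
- get_calibration(name): a dict with "intrinsics" (3x3 intrinsics, pixels), "world_to_cam" (4x4, takes a point from world to camera coordinates). Camera axes: x right, y down, z forward; pixel columns grow to the right and rows downward; lengths in mm; the calibration is good to about 2 mm. A picture is of the moment at which its call begins: read the wrist's pose just before it. get_calibration takes no time and is no camera call; for the wrist camera it gives the pose at the moment of the call.
- sign_off(): hands the job in, once; it reports no verdict.
Trained networks look in the newest picture that a camera, given by its name, has taken for a name from the list of things; names that differ only in an ending like _2 or _b are one class to them, and where a whole thing is asked for, a point or a joint stands for the part that bears it (a point fixed in the world has none). Each returns a list of dicts, best first, with "conf" (0 to 1); they miss things now and then, are a little off and sometimes report something else, mostly with a low value. They report only what shows in the picture. A call takes as long as a camera call. They do not tell look-alikes from the thing itself.
- boxes_of(camera, thing): "centre" ([x, y, z] in mm, in the coordinates of the camera as it stood for that picture, good to about 4 mm: the middle of the surface that is visible of it).
- trace(camera, thing): "mask" (400x640 bool, what is visible of it).
The state is a dict: "clock": time; "qpos": joint angles; "qvel": joint speeds; "joint_efforts": joint torques, N m; "eef_pos": TCP position; "tcp_rot": TCP orientation; "contact_force": force on the tool from outside, world axes, zero at the start; "wrist_torque": the same for the moment, N m; "opening": opening from 0.0 (shut) to 1.0 (fully open).
Only numpy, scipy, OpenCV 4.12 (cv2) and the standard library are available. Lean on these libraries where they do the work, as an engineer would, in place of code of your own. Each camera call takes 0.05 s, during which the arm holds its last target. There are 200 camera calls.

## Working session

There is one attempt and no reset: what is moved stays moved. The work goes in short steps, Python scripts to look and compute and a tool call to move; the robot and the scene stay as the last step left them, time stands still between calls to the robot, and variables do not carry over. Pictures are saved under pics/ and viewed, about 8 in all and at most 12, crops included, and the job is handed in when it is done.

Besides the shell and the picture viewer there is one more tool, called after "Request:" by a JSON object that holds its "method" and its "body". servo_tool: Moves the arm, as the interface text tells. Its arguments: {"type":"object","properties":{"rows":{"type":"array","items":{"type":"array"}},"force":{"type":"number"}},"required":["rows"]}

```bash
mkdir -p pics; ls
python3 - <<'E'
from rig import *
import cv2,numpy as np
print(sense())
for c in ["top","side"]:
    f=grab_frame(c); cv2.imwrite(f"pics/{c}0.png",f)
    k=get_calibration(c); print(c,k)
    W=np.linalg.inv(np.array(k["world_to_cam"]))
    for t in ["spoon_bottom","spoon_top","handle_bottom","handle_top","cup_a"]:
        for d in boxes_of(c,t): print(t,round(d["conf"],2),(W@np.r_[d["centre"],1])[:3].round(),(lambda p:(p[:2]/p[2]).round())(np.array(k["intrinsics"])@np.array(d["centre"])))
E
```

```text
pics
{'clock': 0.0, 'qpos': array([ 1.26161850e+00,  3.53630531e-01,  1.63411693e+00, -1.10242185e-05,
        1.15520512e+00, -2.42196111e-03]), 'qvel': array([-0.00176763,  0.00048951,  0.00056437, -0.00077311,  0.00062158,
        0.00095154]), 'joint_efforts': array([ 2.19814472e-03, -6.05229163e+01, -3.42087436e+01,  3.25415467e-04,
        8.73814017e-03,  5.06754941e-05]), 'eef_pos': array([188.60412355, 595.37424114, 230.5800468 ]), 'tcp_rot': array([-3.14023271e+00,  6.78604568e-06,  2.83484125e+00]), 'contact_force': array([ 0.04577112, -0.5157326 ,  0.02594566]), 'wrist_torque': array([-0.04682919, -0.03034603, -0.02261548]), 'opening': 0.9960069143680531}
top {'intrinsics': array([[375.33228669,   0.        , 317.57982245],
       [  0.        , 375.33228669, 199.02425984],
       [  0.        ,   0.        ,   1.        ]]), 'world_to_cam': array([[-1.50652597e-02, -9.99614773e-01, -2.33097463e-02,
         1.19617588e+02],
       [-9.93445452e-01,  1.76059730e-02, -1.12943184e-01,
         5.44107311e+02],
       [ 1.13310066e-01,  2.14554430e-02, -9.93327989e-01,
     
[... 661 characters left out ...]
.        ,   1.        ]]), 'world_to_cam': array([[ 9.64839001e-01, -2.62343476e-01,  1.61741138e-02,
        -4.74477305e+02],
       [-1.35379675e-01, -5.48755402e-01, -8.24948394e-01,
         1.85431391e+02],
       [ 2.25295462e-01,  7.93752738e-01, -5.64976588e-01,
         9.89777406e+02],
       [ 0.00000000e+00,  0.00000000e+00,  0.00000000e+00,
         1.00000000e+00]])}
spoon_bottom 0.81 [ 623. -145.   39.] [390. 263.]
spoon_top 0.61 [629. 216.  39.] [343. 179.]
handle_bottom 0.72 [432. 169.  34.] [280. 199.]
handle_top 0.93 [ 457. -194.   41.] [326. 291.]
handle_top 0.73 [483.  -6.  42.] [314. 233.]
cup_a 0.92 [583. 378.  37.] [314. 156.]
cup_a 0.61 [442. 390.  35.] [269. 159.]
```

View top.

Run:
```python
import cv2
f=cv2.imread("pics/top0.png")[110:290,170:470]
cv2.imwrite("pics/v1.png",cv2.resize(f,None,fx=2.66,fy=2.66,interpolation=cv2.INTER_CUBIC))
```

```text
(no output)
```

View pics/v1.png

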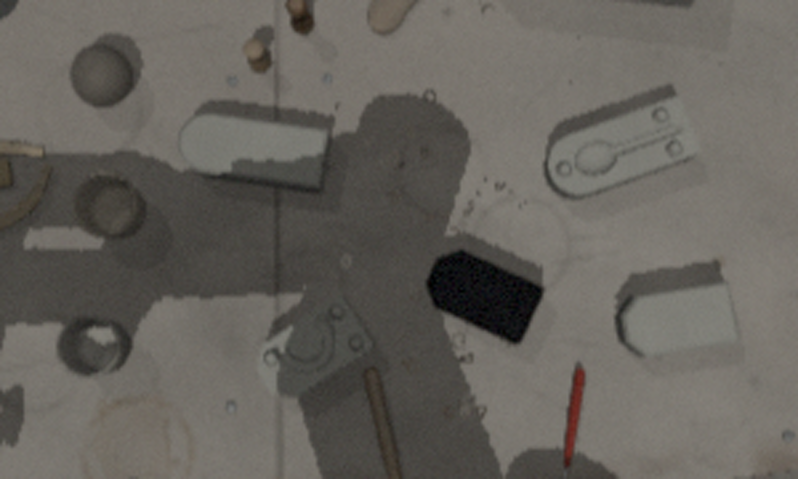

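View pics/side0.png

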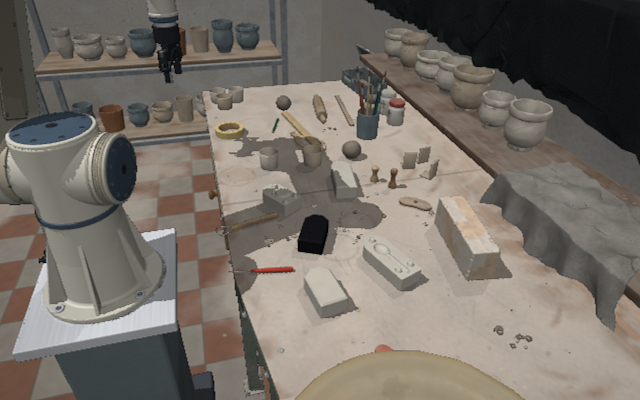

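```bash
cat > h.py <<'E'
from rig import *
import cv2,numpy as np
from scipy.optimize import minimize
a=np.linspace(-np.pi/2,np.pi/2,13)
SP=np.r_[[[-75,-31]],np.c_[44+31*np.cos(a),31*np.sin(a)],[[-75,31]]]
HA=np.array([[-55,-31],[37,-31],[55,-13],[55,13],[37,31],[-55,31]],float)
def proj(k,P):
    C=np.c_[P,np.ones(len(P))]@np.array(k["world_to_cam"])[:3].T
    q=C@np.array(k["intrinsics"]).T; return q[:,:2]/q[:,2:]
def world(poly,p,z):
    c,s=np.cos(p[2]),np.sin(p[2]); return np.c_[poly@np.array([[c,s],[-s,c]])+p[:2],np.full(len(poly),z)]
def sil(k,poly,p,z0,z1):
    P=np.r_[world(poly,p,z0),world(poly,p,z1)]
    m=np.zeros((1600,2560),np.uint8)
    h=cv2.convexHull((proj(k,P)*4+1.5).clip(-9e3,9e3).astype(np.float32))
    cv2.fillPoly(m,[np.round(h*16).astype(int)],255,shift=4)
    return cv2.resize(m,(640,400),interpolation=cv2.INTER_AREA)/255.
def fit(views,poly,p0,z0,z1,yaws=None):
    def cost(v):
        p=np.r_[v[:2],v[2]/100]; c=0
        for k,m in views:
            s=sil(k,poly,p,z0,z1); c+=1-np.minimum(s,m).sum()/np.maximum(s,m).sum()
        return c/len(views)
    best=[]
    for y in (np.arange(0,6.28,.52) if yaws is None else yaws):
        v0=np.array([p0[0],p0[1],y*100])
        r=minimize(cost,v0,method="Nelder-Mead",options=dict(initial_simplex=v0+np.array([[0,0,0],[15,0,0],[0,15,0],[0,0,20.]]),maxfev=130,xatol=.1,fatol=1e-4))
        best.append((r.fun,np.r_[r.x[:2],r.x[2]/100]))
    best.sort(key=lambda b:b[0]); return best
E
python3 - <<'E'
from h import *
K={c:get_calibration(c) for c in("top","side")}
for c in K: grab_frame(c)
for t,poly,p0,z1 in [("spoon_top",SP,(638,244),40),("spoon_bottom",SP,(630,-114),38),("handle_top",HA,(456,-165),40),("handle_bottom",HA,(436,196),38)]:
    V=[]
    for c in K:
        u=proj(K[c],np.array([[*p0,30.]]))[0]
        for d in trace(c,t):
            m=d["mask"]; ys,xs=np.nonzero(m)
            if np.hypot(xs.mean()-u[0],ys.mean()-u[1])<25: V.append((c,(K[c],m.astype(float)))); break
    for sel in ("top","side",None):
        vv=[v for c,v in V if sel in(None,c)]
        if not vv: continue
        b=fit(vv,poly,p0,0,z1,None if sel is None else None)
        print(t,sel,[(round(f,3),p.round(2)%1000) for f,p in b[:3]])
E
```

```text
spoon_top top [(np.float64(0.04), array([637.24, 253.22,   7.69])), (np.float64(0.041), array([637.14, 253.66,   1.41])), (np.float64(0.041), array([637.14, 253.7 ,   1.41]))]
spoon_top side [(np.float64(0.087), array([640.26, 253.36,   7.68])), (np.float64(0.087), array([639.9 , 252.71,   1.41])), (np.float64(0.089), array([640.18, 253.48,   1.41]))]
spoon_top None [(np.float64(0.075), array([637.89, 252.97,   1.41])), (np.float64(0.076), array([637.79, 253.01,   1.41])), (np.float64(0.076), array([637.93, 253.26,   1.41]))]
spoon_bottom top [(np.float64(0.059), array([629.59, 883.25,   1.9 ])), (np.float64(0.059), array([629.75, 883.02,   1.9 ])), (np.float64(0.059), array([629.25, 883.43,   1.9 ]))]
spoon_bottom side [(np.float64(0.036), array([632.06, 883.28,   1.9 ])), (np.float64(0.036), array([632.38, 883.08,   1.9 ])), (np.float64(0.037), array([632.26, 883.12,   1.9 ]))]
spoon_bottom None [(np.float64(0.056), array([630.63, 882.31,   1.9 ])), (np.float64(0.057), array([631.  , 882.19,   1.9 ])), (np.float64(0.057), array([630.73, 882.74,   1.91]))]
handle_top top [(np.float6
[... 354 characters left out ...]
oat64(0.052), array([459.19, 831.66,   1.72])), (np.float64(0.053), array([458.99, 831.03,   1.72])), (np.float64(0.054), array([459.01, 831.04,   1.72]))]
handle_bottom top [(np.float64(0.072), array([434.79, 193.6 ,   2.12])), (np.float64(0.072), array([434.62, 194.8 ,   2.15])), (np.float64(0.075), array([435.11, 193.62,   2.13]))]
handle_bottom side [(np.float64(0.043), array([437.33, 196.86,   2.12])), (np.float64(0.044), array([436.93, 196.83,   2.11])), (np.float64(0.044), array([436.78, 196.62,   2.14]))]
handle_bottom None [(np.float64(0.067), array([435.64, 194.23,   2.14])), (np.float64(0.067), array([435.97, 194.11,   2.15])), (np.float64(0.067), array([435.84, 194.18,   2.15]))]
```

```bash
cat >> h.py <<'E'
def plan(x,y,z,yaw,n=None,p0=None):
    """rows [shift xyz, turn z] straight to a tool-down pose; levels nothing"""
    s=sense(); p=np.array(s["eef_pos"]); w=s["tcp_rot"][2]
    print("now",p.round(1),np.round(s["tcp_rot"],4),"F",s["contact_force"].round(1),"clk",round(s["clock"],2),"open",round(s["opening"]*85.4,1))
    d=np.array([x,y,z])-p; dw=(yaw-w+np.pi)%(2*np.pi)-np.pi
    n=n or int(max(1,np.ceil(np.abs(d).max()/48),np.ceil(abs(np.degrees(dw))/9.5)))
    for i in range(n):
        c,si=np.cos(w),np.sin(w); e=(np.array([x,y,z])-p)/(n-i)
        t=np.round([c*e[0]+si*e[1],si*e[0]-c*e[1],-e[2]],1); k=round(-np.degrees((yaw-w+np.pi)%(2*np.pi)-np.pi)/(n-i),1)
        print([t.tolist(),[0,0,k]])
        p=p+np.array([c*t[0]+si*t[1],si*t[0]-c*t[1],-t[2]]); w-=np.radians(k)
E
python3 -c "
from h import *
plan(638,253,180,1.41)"
```

```text
now [188.8 595.8 231.3] [3.1416e+00 1.0000e-04 2.8348e+00] F [ 0.3 -0.2  0.3] clk 1.1 open 85.5
[[-53.2, -19.1, 5.1], [0, 0, np.float64(8.2)]]
[[-55.4, -11.3, 5.1], [0, 0, np.float64(8.2)]]
[[-56.4, -3.3, 5.1], [0, 0, np.float64(8.2)]]
[[-56.3, 4.7, 5.1], [0, 0, np.float64(8.1)]]
[[-55.1, 12.6, 5.1], [0, 0, np.float64(8.2)]]
[[-52.7, 20.4, 5.2], [0, 0, np.float64(8.1)]]
[[-49.3, 27.6, 5.1], [0, 0, np.float64(8.2)]]
[[-44.9, 34.3, 5.2], [0, 0, np.float64(8.1)]]
[[-39.6, 40.3, 5.1], [0, 0, np.float64(8.2)]]
[[-33.4, 45.6, 5.2], [0, 0, np.float64(8.1)]]
```

Request:
{"method": "servo_tool", "body": {"rows": [[85,[-53,-19,5],[0,0,8.2]],[85,[-55,-11,5],[0,0,8.2]],[85,[-56,-3,5],[0,0,8.2]],[85,[-56,5,5],[0,0,8.1]],[85,[-55,13,5],[0,0,8.2]],[85,[-53,20,5],[0,0,8.1]],[85,[-49,28,5],[0,0,8.2]],[85,[-45,34,5],[0,0,8.1]]]}}

```text
clock: 2.1
eef_pos: [549.1, 321.9, 191.3]
tcp_rot: [3.141, -0.0, 1.69]
contact_force: [-0.1, 1.1, -0.8]
opening: 0.998
```

Request:
{"method": "servo_tool", "body": {"rows": [[85,[-40,40,5],[0,0,8.2]],[85,[-33,46,5],[0,0,8.1]],[85,[0,0,0],[0,0,0]]]}}

```text
clock: 2.48
eef_pos: [640.2, 251.7, 180.5]
tcp_rot: [3.141, 0.001, 1.405]
contact_force: [-0.2, 0.3, -0.2]
opening: 0.999
```

```bash
cat >> h.py <<'E'
def look(t,poly,p0,z0,z1,name):
    k=get_calibration("wrist"); f=grab_frame("wrist"); cv2.imwrite(f"pics/{name}.png",f)
    u=proj(k,np.array([[p0[0],p0[1],(z0+z1)/2.]]))[0]; print("expect px",u.round())
    for d in trace("wrist",t):
        ys,xs=np.nonzero(d["mask"]); print("conf",round(d["conf"],2),"px",xs.mean().round(),ys.mean().round(),len(xs),xs.min(),xs.max(),ys.min(),ys.max())
        if np.hypot(xs.mean()-u[0],ys.mean()-u[1])<70:
            for r in fit([(k,d["mask"].astype(float))],poly,p0,z0,z1,[p0[2],p0[2]+.1]): print(round(r[0],3),r[1].round(3))
            m=sil(k,poly,r[1],z0,z1); g=f.copy(); g[cv2.Canny((m*255).astype(np.uint8),50,150)>0]=(0,0,255); cv2.imwrite(f"pics/{name}f.png",g); break
E
python3 -c "
from h import *
look('spoon_top',SP,(638,253,1.41),0,40,'w1')
plan(638,253,80,1.41)"
```

```text
expect px [316. 182.]
conf 0.61 px 316.0 181.0 9231 282 350 103 254
0.025 [639.01  254.637   1.405]
0.025 [639.084 254.485   1.401]
now [637.6 254.1 180.9] [-3.1407e+00  2.0000e-04  1.4102e+00] F [-0.2 -0.5  0.6] clk 2.58 open 84.9
[[-0.3, 0.2, 33.6], [0, 0, np.float64(0.0)]]
[[-0.4, 0.2, 33.6], [0, 0, np.float64(0.0)]]
[[-0.3, 0.2, 33.7], [0, 0, np.float64(0.0)]]
```

View pics/w1f.png

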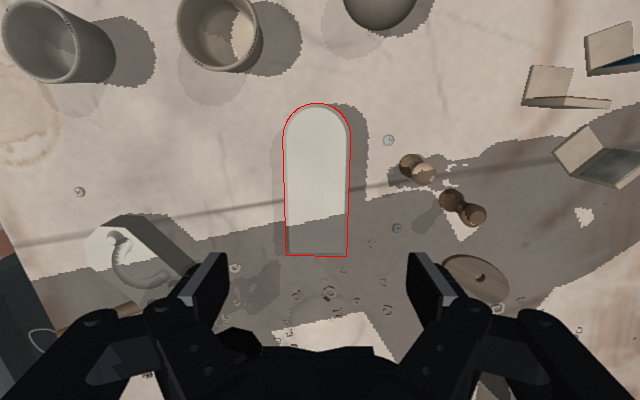

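Request:
{"method": "servo_tool", "body": {"rows": [[85,[0.5,1,50],[0,0,0]],[85,[0,0,50],[0,0,0]],[85,[0,0,40],[0,0,0]],[85,[0,0,20],[0,0,0]],[85,[0,0,11],[0,0,0]],[85,[0,0,0],[0,0,0]]]}}

```text
clock: 3.32
eef_pos: [638.8, 255.4, 10.7]
tcp_rot: [3.141, -0.0, 1.411]
contact_force: [0.5, 0.4, 0.1]
opening: 0.995
```

Request:
{"method": "servo_tool", "body": {"rows": [[55,[0,0,0],[0,0,0]],[55,[0,0,0],[0,0,0]],[55,[0,0,0],[0,0,0]],[55,[0,0,0],[0,0,0]],[55,[0,0,0],[0,0,0]],[55,[0,0,0],[0,0,0]]], "force": 80}}

```text
clock: 4.08
eef_pos: [639.9, 255.4, 12.3]
tcp_rot: [3.139, -0.002, 1.41]
contact_force: [-0.5, 0.5, 6.7]
opening: 0.712
```

Request:
{"method": "servo_tool", "body": {"rows": [[55,[0,0,-20],[0,0,0]],[55,[0,0,-50],[0,0,0]],[55,[0,0,-60],[0,0,0]],[55,[0,0,0],[0,0,0]],[55,[0,0,0],[0,0,0]]]}}

```text
clock: 4.7
eef_pos: [638.1, 254.6, 140.6]
tcp_rot: [-3.141, 0.0, 1.411]
contact_force: [0.3, -0.3, -4.7]
opening: 0.711
```

```bash
python3 -c "
from h import *
plan(631,-117.5,140,1.90)"
```

```text
now [638.1 254.6 140.6] [-3.1414e+00  1.0000e-04  1.4105e+00] F [ 0.3 -0.3 -4.7] clk 4.7 open 60.7
[[-46.1, 6.5, 0.1], [0, 0, np.float64(-3.5)]]
[[-46.4, 3.7, 0.1], [0, 0, np.float64(-3.5)]]
[[-46.5, 0.9, 0.1], [0, 0, np.float64(-3.5)]]
[[-46.5, -2.0, 0.1], [0, 0, np.float64(-3.5)]]
[[-46.3, -4.8, 0.0], [0, 0, np.float64(-3.5)]]
[[-45.9, -7.6, 0.1], [0, 0, np.float64(-3.5)]]
[[-45.3, -10.4, 0.0], [0, 0, np.float64(-3.5)]]
[[-44.6, -13.1, 0.1], [0, 0, np.float64(-3.5)]]
```

Request:
{"method": "servo_tool", "body": {"rows": [[55,[-46,6.5,0],[0,0,-3.5]],[55,[-46.4,3.7,0],[0,0,-3.5]],[55,[-46.5,1,0],[0,0,-3.5]],[55,[-46.5,-2,0],[0,0,-3.5]],[55,[-46.3,-4.8,0],[0,0,-3.5]],[55,[-46,-7.6,0],[0,0,-3.5]],[55,[-45.3,-10.4,0],[0,0,-3.5]],[55,[-44.6,-13,0],[0,0,-3.5]]]}}

```text
clock: 5.7
eef_pos: [630.0, -118.4, 138.1]
tcp_rot: [-3.138, -0.002, 1.901]
contact_force: [0.8, 0.4, -3.5]
opening: 0.708
```

Request:
{"method": "servo_tool", "body": {"rows": [[55,[0,0,40],[0,0,0]],[55,[0,0,30],[0,0,0]],[55,[0,0,6],[0,0,0]],[55,[0,0,0],[0,0,0]],[55,[0,0,0],[0,0,0]]]}}

```text
clock: 6.32
eef_pos: [632.5, -117.2, 65.3]
tcp_rot: [3.14, 0.001, 1.9]
contact_force: [0.9, -0.5, -3.5]
opening: 0.705
```

Run:
```python
from h import *
plan(631,-117,50,1.90)
S=[]
for c in ("top","side"):
    f=grab_frame(c); k=get_calibration(c); u=proj(k,np.array([[631,-117,50.]]))[0].astype(int)
    S.append(cv2.resize(f[u[1]-45:u[1]+45,u[0]-50:u[0]+50],None,fx=4,fy=4,interpolation=cv2.INTER_CUBIC))
cv2.imwrite("pics/c1.png",np.hstack(S))
```

```text
now [ 632.5 -117.2   65.3] [3.1403e+00 8.0000e-04 1.8996e+00] F [ 0.9 -0.5 -3.5] clk 6.33 open 60.2
[[0.6, -1.4, 15.3], [0, 0, np.float64(-0.0)]]
```

View pics/c1.png

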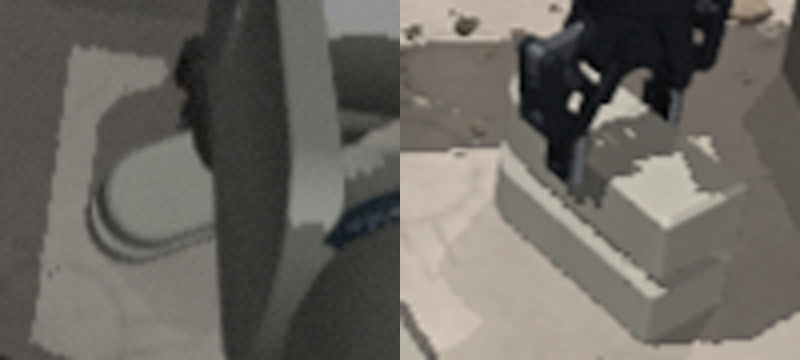

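Request:
{"method": "servo_tool", "body": {"rows": [[55,[0,0,3],[0,0,0]],[55,[0,0,3],[0,0,0]],[55,[0,0,3],[0,0,0]],[55,[0,0,2],[0,0,0]],[55,[0,0,0],[0,0,0]]]}}

```text
clock: 7.05
eef_pos: [631.6, -117.2, 53.0]
tcp_rot: [-3.141, -0.0, 1.899]
contact_force: [0.4, 0.5, -4.0]
opening: 0.706
```

Request:
{"method": "servo_tool", "body": {"rows": [[55,[0,0,1],[0,0,0]],[55,[0,0,1],[0,0,0]],[55,[0,0,1],[0,0,0]],[55,[0,0,0],[0,0,0]]]}}

```text
clock: 7.55
eef_pos: [631.8, -117.2, 50.3]
tcp_rot: [3.142, 0.0, 1.899]
contact_force: [0.8, -0.8, -3.6]
opening: 0.709
```

```bash
python3 -c "
from h import *
plan(631,-117,50,1.90)"
```

```text
now [ 631.8 -117.2   50.3] [3.1415e+00 1.0000e-04 1.8993e+00] F [ 0.8 -0.8 -3.6] clk 7.55 open 60.6
[[0.5, -0.7, 0.3], [0, 0, np.float64(-0.0)]]
```

Request:
{"method": "servo_tool", "body": {"rows": [[55,[0,0,1],[0,0,0]],[55,[0,0,0.5],[0,0,0]],[55,[0,0,0.5],[0,0,0]],[55,[0,0,0],[0,0,0]]]}}

```text
clock: 8.05
eef_pos: [631.8, -117.2, 50.2]
tcp_rot: [3.141, 0.0, 1.899]
contact_force: [-7.7, 1.7, 16.6]
opening: 0.713
```

Request:
{"method": "servo_tool", "body": {"rows": [[55,[0,0,1],[0,0,0]],[55,[0,0,0],[0,0,0]]]}}

```text
clock: 8.3
eef_pos: [631.9, -117.2, 50.2]
tcp_rot: [3.141, 0.0, 1.899]
contact_force: [-11.6, 2.4, 24.7]
opening: 0.715
```

Request:
{"method": "servo_tool", "body": {"rows": [[55,[0,-1,1],[0,0,0]],[55,[0,0,1],[0,0,0]],[55,[0,0,1],[0,0,0]],[55,[0,0,0],[0,0,0]]]}}

```text
clock: 8.8
eef_pos: [631.9, -117.3, 50.1]
tcp_rot: [3.139, 0.001, 1.899]
contact_force: [-16.7, 6.4, 51.3]
opening: 0.714
```

Request:
{"method": "servo_tool", "body": {"rows": [[55,[0,0,1.5],[0,0,0]],[55,[0,0,1],[0,0,0]],[55,[0,0,0],[0,0,0]]]}}

```text
clock: 9.18
eef_pos: [631.9, -117.2, 50.0]
tcp_rot: [3.139, 0.001, 1.899]
contact_force: [-25.7, 8.1, 74.0]
opening: 0.711
```

Request:
{"method": "servo_tool", "body": {"rows": [[55,[0,1,-4],[0,0,0]],[55,[0,0,-3.5],[0,0,0]],[85,[0,0,0],[0,0,0]],[85,[0,0,0],[0,0,0]],[85,[0,0,0],[0,0,0]]], "force": 80}}

```text
clock: 9.8
eef_pos: [631.8, -117.2, 48.9]
tcp_rot: [-3.141, -0.0, 1.899]
contact_force: [-1.3, -0.3, 0.6]
opening: 0.995
```

Request:
{"method": "servo_tool", "body": {"rows": [[85,[0,0,0],[0,0,0]],[85,[0,0,-30],[0,0,0]],[85,[0,0,-50],[0,0,0]],[0,[0,0,-10],[0,0,0]],[0,[0,0,0],[0,0,0]]]}}

```text
clock: 10.42
eef_pos: [632.1, -117.3, 139.8]
tcp_rot: [3.14, 0.001, 1.899]
contact_force: [1.1, -1.2, -0.0]
opening: 0.599
```

Run:
```python
from h import *
plan(631,-117,50,1.90)
look('spoon_top',SP,(631,-117,1.90),38,78,'w2')
S=[]
for c,n in (("side",45),("wrist",150)):
    f=grab_frame(c); k=get_calibration(c); u=proj(k,np.array([[631,-117,40.]]))[0].astype(int)
    S.append(cv2.resize(f[max(0,u[1]-n):u[1]+n,max(0,u[0]-n):u[0]+n],(400,400),interpolation=cv2.INTER_CUBIC))
cv2.imwrite("pics/c2.png",np.hstack(S))
```

```text
now [ 632.1 -117.3  139.8] [3.1405e+00 7.0000e-04 1.8993e+00] F [ 1.1 -1.2 -0. ] clk 10.43 open 51.2
[[0.3, -0.5, 44.9], [0, 0, np.float64(-0.0)]]
[[0.3, -0.4, 44.9], [0, 0, np.float64(-0.0)]]
expect px [317. 206.]
conf 0.86 px 317.0 207.0 16025 272 362 107 303
0.033 [ 631.759 -117.992    1.896]
0.035 [ 631.892 -117.758    1.887]
```

View pics/c2.png

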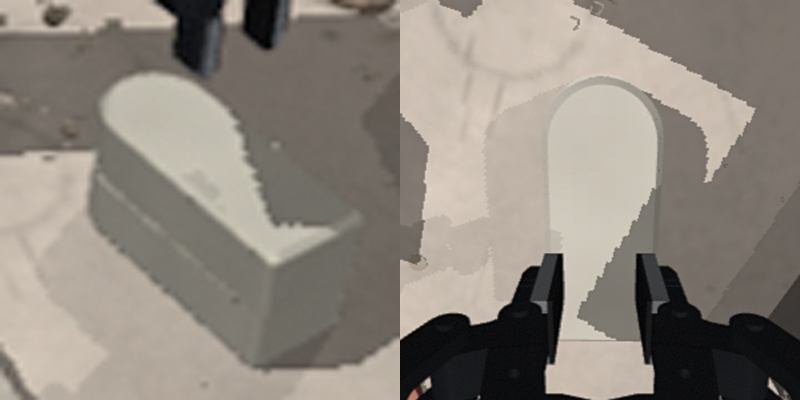

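Request:
{"method": "servo_tool", "body": {"rows": [[0,[0,0,0],[0,0,0]],[0,[0,0,30],[0,0,0]],[0,[0,0,20],[0,0,0]],[0,[0,0,7],[0,0,0]],[0,[0,0,2],[0,0,0]],[0,[0,0,0],[0,0,0]]]}}

```text
clock: 11.38
eef_pos: [632.2, -117.3, 80.8]
tcp_rot: [3.141, 0.0, 1.899]
contact_force: [0.5, 0.5, 0.0]
opening: 0.0
```

Request:
{"method": "servo_tool", "body": {"rows": [[0,[0,0,1],[0,0,0]],[0,[0,0,1],[0,0,0]],[0,[0,0,1],[0,0,0]],[0,[0,0,1],[0,0,0]],[0,[0,0,0],[0,0,0]]]}}

```text
clock: 12.0
eef_pos: [632.0, -117.2, 78.1]
tcp_rot: [3.141, 0.0, 1.899]
contact_force: [-5.6, 1.0, 15.8]
opening: 0.0
```

Request:
{"method": "servo_tool", "body": {"rows": [[0,[0,0,2],[0,0,0]],[0,[0,0,2],[0,0,0]],[0,[0,0,2],[0,0,0]],[0,[0,0,0],[0,0,0]]]}}

```text
clock: 12.5
eef_pos: [632.4, -117.2, 77.8]
tcp_rot: [3.14, 0.001, 1.899]
contact_force: [-24.8, 5.5, 66.4]
opening: 0.0
```

Request:
{"method": "servo_tool", "body": {"rows": [[0,[0,0,-7],[0,0,0]],[0,[0,0,-3],[0,0,0]],[0,[0,0,-50],[0,0,0]],[85,[0,0,-50],[0,0,0]]]}}

```text
clock: 13.0
eef_pos: [631.1, -117.1, 180.2]
tcp_rot: [-3.139, -0.001, 1.899]
contact_force: [1.7, 0.1, -0.7]
opening: 0.198
```

```bash
python3 -c "
from h import *
plan(459,-168.5,180,1.72)"
```

```text
now [ 631.1 -117.1  180.2] [-3.1394e+00 -1.2000e-03  1.8993e+00] F [ 1.7  0.1 -0.7] clk 13.0 open 16.9
[[1.7, -44.9, 0.0], [0, 0, np.float64(2.6)]]
[[-0.3, -44.9, 0.1], [0, 0, np.float64(2.6)]]
[[-2.4, -44.8, 0.0], [0, 0, np.float64(2.5)]]
[[-4.3, -44.7, 0.1], [0, 0, np.float64(2.6)]]
```

Request:
{"method": "servo_tool", "body": {"rows": [[85,[1.7,-45,0],[0,0,2.6]],[85,[-0.3,-45,0],[0,0,2.6]],[85,[-2.4,-45,0],[0,0,2.5]],[85,[-4.3,-44.7,0],[0,0,2.6]],[85,[0,0,0],[0,0,0]],[85,[0,0,0],[0,0,0]]]}}

```text
clock: 13.75
eef_pos: [460.1, -168.9, 180.3]
tcp_rot: [3.141, 0.0, 1.719]
contact_force: [1.0, 0.1, 0.5]
opening: 0.989
```

```bash
python3 -c "
from h import *
look('handle_top',HA,(459,-168.5,1.72),0,40,'w3')
plan(459,-168.5,10.7,1.72)"
```

```text
expect px [317. 182.]
conf 0.62 px 317.0 184.0 6767 285 350 125 238
0.032 [ 459.415 -166.994    1.716]
0.033 [ 459.37  -166.997    1.724]
now [ 460.5 -168.7  180.2] [3.1410e+00 2.0000e-04 1.7203e+00] F [-0.1  0.6  0.8] clk 13.85 open 85.2
[[0.1, -0.4, 42.4], [0, 0, np.float64(0.0)]]
[[0.1, -0.3, 42.4], [0, 0, np.float64(0.0)]]
[[0.1, -0.4, 42.4], [0, 0, np.float64(0.0)]]
[[0.1, -0.3, 42.3], [0, 0, np.float64(0.0)]]
```

View pics/w3f.png

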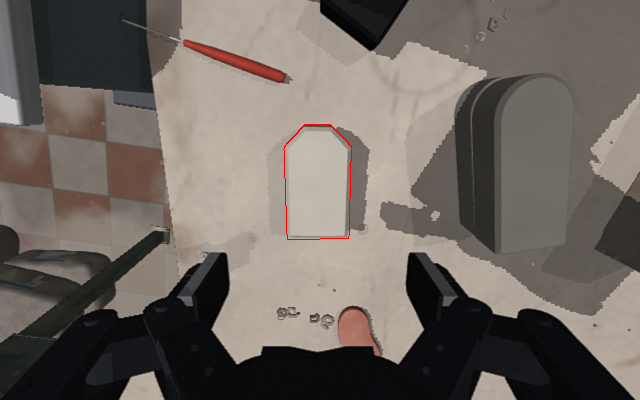

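Request:
{"method": "servo_tool", "body": {"rows": [[85,[1,-1,50],[0,0,0]],[85,[0,0,50],[0,0,0]],[85,[0,0,40],[0,0,0]],[85,[0,0,20],[0,0,0]],[85,[0,0,10],[0,0,0]],[85,[0,0,0],[0,0,0]]]}}

```text
clock: 14.6
eef_pos: [458.5, -167.7, 9.9]
tcp_rot: [-3.141, -0.0, 1.72]
contact_force: [0.5, -0.1, 1.0]
opening: 0.996
```

Request:
{"method": "servo_tool", "body": {"rows": [[55,[0,0,0],[0,0,0]],[55,[0,0,0],[0,0,0]],[55,[0,0,0],[0,0,0]],[55,[0,0,0],[0,0,0]],[55,[0,0,0],[0,0,0]],[55,[0,0,0],[0,0,0]]], "force": 80}}

```text
clock: 15.35
eef_pos: [459.2, -168.2, 11.6]
tcp_rot: [3.139, 0.001, 1.72]
contact_force: [-0.5, 0.6, 5.8]
opening: 0.711
```

Request:
{"method": "servo_tool", "body": {"rows": [[55,[0,0,-20],[0,0,0]],[55,[0,0,-50],[0,0,0]],[55,[0,0,-60],[0,0,0]],[55,[0,0,0],[0,0,0]],[55,[0,0,0],[0,0,0]]]}}

```text
clock: 15.98
eef_pos: [457.6, -167.7, 140.1]
tcp_rot: [3.142, 0.0, 1.719]
contact_force: [0.6, 0.1, -4.4]
opening: 0.705
```

```bash
python3 -c "
from h import *
plan(436,194.5,140,2.135)"
```

```text
now [ 457.6 -167.7  140.1] [3.1415 0.     1.7195] F [ 0.6  0.1 -4.4] clk 15.97 open 60.2
[[45.2, 4.0, 0.0], [0, 0, np.float64(-3.0)]]
[[44.9, 6.4, 0.0], [0, 0, np.float64(-3.0)]]
[[44.5, 8.7, 0.0], [0, 0, np.float64(-3.0)]]
[[44.0, 11.1, 0.0], [0, 0, np.float64(-3.0)]]
[[43.3, 13.3, 0.0], [0, 0, np.float64(-3.0)]]
[[42.6, 15.6, 0.0], [0, 0, np.float64(-2.9)]]
[[41.8, 17.8, 0.0], [0, 0, np.float64(-3.0)]]
[[40.7, 19.9, 0.1], [0, 0, np.float64(-2.9)]]
```

Request:
{"method": "servo_tool", "body": {"rows": [[55,[45.2,4,-20],[0,0,-3]],[55,[45,6.4,-20],[0,0,-3]],[55,[44.5,8.7,-20],[0,0,-3]],[55,[44,11,-20],[0,0,-3]],[55,[43.3,13.3,-20],[0,0,-3]],[55,[0,0,0],[0,0,0]],[55,[0,0,0],[0,0,0]]]}}

```text
clock: 16.85
eef_pos: [443.4, 58.3, 238.5]
tcp_rot: [-3.138, -0.001, 1.982]
contact_force: [-0.1, -0.5, -3.3]
opening: 0.705
```

```bash
python3 -c "
from h import *
look('handle_bottom',HA,(436,194.5,2.135),0,38,'w4')
plan(436,194.5,140,2.135)"
```

```text
expect px [362.  55.]
conf 0.92 px 363.0 54.0 6690 328 398 0 111
0.014 [434.907 194.777   2.134]
0.014 [434.957 194.788   2.135]
now [443.6  57.6 238.8] [-3.1387e+00 -5.0000e-04  1.9803e+00] F [ 0.1  0.3 -4.6] clk 16.95 open 60.7
[[42.9, 15.8, 32.9], [0, 0, np.float64(-3.0)]]
[[42.0, 18.1, 32.9], [0, 0, np.float64(-2.9)]]
[[40.9, 20.1, 33.0], [0, 0, np.float64(-3.0)]]
```

View pics/w4f.png

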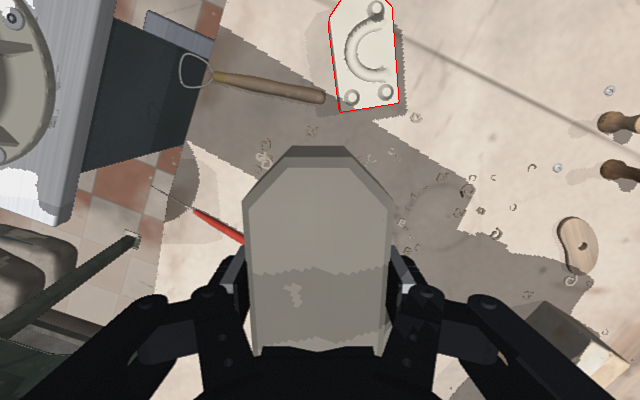

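Request:
{"method": "servo_tool", "body": {"rows": [[55,[43,15.2,33],[0,0,-3]],[55,[42,17.6,33],[0,0,-2.9]],[55,[41,19.7,33],[0,0,-3]],[55,[0,0,40],[0,0,0]],[55,[0,0,28],[0,0,0]],[55,[0,0,6],[0,0,0]],[55,[0,0,0],[0,0,0]],[55,[0,0,0],[0,0,0]]]}}

```text
clock: 17.95
eef_pos: [436.2, 194.8, 68.3]
tcp_rot: [3.14, 0.0, 2.136]
contact_force: [0.3, 0.5, -3.7]
opening: 0.711
```

```bash
python3 -c "
from h import *
plan(435.3,194.7,50,2.135)"
```

```text
now [436.2 194.8  68.3] [3.1398e+00 3.0000e-04 2.1358e+00] F [ 0.3  0.5 -3.7] clk 17.95 open 60.7
[[0.4, -0.8, 18.3], [0, 0, np.float64(0.0)]]
```

Expected seat at TCP z ≈ 49.5.

Request:
{"method": "servo_tool", "body": {"rows": [[55,[0,-0.5,5],[0,0,0]],[55,[0,0,4],[0,0,0]],[55,[0,0,3],[0,0,0]],[55,[0,0,2],[0,0,0]],[55,[0,0,0],[0,0,0]]]}}

```text
clock: 18.58
eef_pos: [434.7, 194.5, 53.1]
tcp_rot: [-3.141, -0.0, 2.137]
contact_force: [0.1, -0.1, -3.7]
opening: 0.707
```

Request:
{"method": "servo_tool", "body": {"rows": [[55,[0,0,1],[0,0,0]],[55,[0,0,1],[0,0,0]],[55,[0,0,1],[0,0,0]],[55,[0,0,1],[0,0,0]],[55,[0,0,0],[0,0,0]]]}}

```text
clock: 19.2
eef_pos: [434.9, 194.6, 49.7]
tcp_rot: [3.141, 0.0, 2.137]
contact_force: [-2.8, 0.0, 4.3]
opening: 0.71
```

Request:
{"method": "servo_tool", "body": {"rows": [[55,[0,0,0.5],[0,0,0]],[55,[0,0,0.5],[0,0,0]],[55,[0,0,0.5],[0,0,0]],[55,[0,0,0],[0,0,0]]]}}

```text
clock: 19.7
eef_pos: [434.9, 194.6, 49.6]
tcp_rot: [3.141, 0.0, 2.137]
contact_force: [-9.7, -3.5, 29.7]
opening: 0.712
```

Seated. Press to about 60 N, unload, release, then press from above.

Request:
{"method": "servo_tool", "body": {"rows": [[55,[0,0,1],[0,0,0]],[55,[0,0,1],[0,0,0]],[55,[0,0,-2],[0,0,0]],[55,[0,0,-1.7],[0,0,0]],[85,[0,0,0],[0,0,0]],[85,[0,0,0],[0,0,0]],[85,[0,0,0],[0,0,0]],[85,[0,0,0],[0,0,0]]]}}

```text
clock: 20.7
eef_pos: [434.9, 194.6, 49.4]
tcp_rot: [-3.141, -0.0, 2.137]
contact_force: [0.2, -0.8, -0.0]
opening: 0.991
```

Request:
{"method": "servo_tool", "body": {"rows": [[85,[0,0,-30],[0,0,0]],[85,[0,0,-60],[0,0,0]],[0,[0,0,0],[0,0,0]],[0,[0,0,0],[0,0,0]],[0,[0,0,0],[0,0,0]],[0,[0,0,0],[0,0,0]],[0,[0,0,0],[0,0,0]]]}}

```text
clock: 21.58
eef_pos: [434.5, 194.4, 138.8]
tcp_rot: [-3.14, -0.0, 2.137]
contact_force: [-0.4, -0.1, 0.7]
opening: -0.001
```

Request:
{"method": "servo_tool", "body": {"rows": [[0,[0,0,30],[0,0,0]],[0,[0,0,20],[0,0,0]],[0,[0,0,7],[0,0,0]],[0,[0,0,2],[0,0,0]],[0,[0,0,1],[0,0,0]],[0,[0,0,0],[0,0,0]]]}}

```text
clock: 22.32
eef_pos: [435.2, 194.7, 80.0]
tcp_rot: [3.141, 0.0, 2.137]
contact_force: [0.4, -0.1, 0.0]
opening: 0.0
```

Request:
{"method": "servo_tool", "body": {"rows": [[0,[0,0,1],[0,0,0]],[0,[0,0,1],[0,0,0]],[0,[0,0,1],[0,0,0]],[0,[0,0,0],[0,0,0]]]}}

```text
clock: 22.82
eef_pos: [435.1, 194.7, 77.9]
tcp_rot: [3.141, 0.0, 2.137]
contact_force: [-6.1, -3.0, 22.9]
opening: -0.0
```

Request:
{"method": "servo_tool", "body": {"rows": [[0,[0,0,1.5],[0,0,0]],[0,[0,0,1.5],[0,0,0]],[0,[0,0,0],[0,0,0]]]}}

```text
clock: 23.2
eef_pos: [435.3, 194.8, 77.7]
tcp_rot: [3.141, 0.0, 2.137]
contact_force: [-17.8, -7.7, 66.9]
opening: 0.002
```

Top at 78 mm, i.e. shut. Unload, rise and check.

Request:
{"method": "servo_tool", "body": {"rows": [[0,[0,0,-5],[0,0,0]],[0,[0,0,-4],[0,0,0]],[0,[0,0,-50],[0,0,0]],[0,[0,0,-60],[0,0,0]],[0,[-60,0,-20],[0,0,0]],[0,[-60,0,0],[0,0,0]],[0,[-40,0,0],[0,0,0]],[0,[0,0,0],[0,0,0]]]}}

```text
clock: 24.2
eef_pos: [521.3, 58.1, 211.9]
tcp_rot: [-3.141, 0.0, 2.133]
contact_force: [-0.7, 0.2, 0.7]
opening: -0.0
```

Run:
```python
from h import *
f=grab_frame("side"); k=get_calibration("side"); S=[]
for q in ([435,195,40.],[631,-117,40.]):
    u=proj(k,np.array([q]))[0].astype(int); S.append(cv2.resize(f[u[1]-42:u[1]+42,u[0]-42:u[0]+42],(400,400),interpolation=cv2.INTER_CUBIC))
cv2.imwrite("pics/c3.png",np.hstack(S))
for t,poly,p in (("spoon_top",SP,(631,-117,1.9)),("handle_top",HA,(435,194.7,2.135))):
  for z in (38,41):
    u=proj(k,np.array([[*p[:2],58.]]))[0]
    for d in trace("side",t):
        ys,xs=np.nonzero(d["mask"])
        if np.hypot(xs.mean()-u[0],ys.mean()-u[1])<25: print(t,z,[(round(r[0],3),r[1].round(2)) for r in fit([(k,d["mask"].astype(float))],poly,p,z,z+40,[p[2]])]);break
s=sense(); print(s["clock"],s["eef_pos"],s["contact_force"])
```

```text
spoon_top 38 [(np.float64(0.032), array([ 632.62, -119.86,    1.89]))]
spoon_top 41 [(np.float64(0.037), array([ 630.77, -122.54,    1.88]))]
handle_top 38 [(np.float64(0.077), array([436.62, 192.73,   2.04]))]
handle_top 41 [(np.float64(0.082), array([435.8 , 187.39,   2.03]))]
24.45 [519.53351868  61.03181678 212.00551132] [-0.53356451 -0.39886161 -0.43176369]
```

View pics/c3.png

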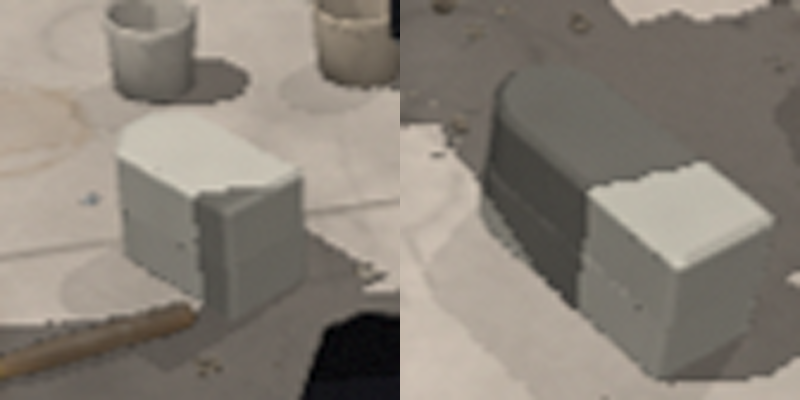

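Both moulds look shut and flush, the right way round, with the cups standing where they were.

```bash
python3 -c "
from rig import *
print(sign_off())"
```

```text
the job is handed in; nothing more can be done
None
```

Both moulds are closed and the job is handed in. I did the spoon mould first, then the handle mould. I set each top on its own bottom half, released it, then pressed it from above with shut fingers at about 67 N.

**Seating:** While pressing, the fingertips stopped at 78.1–77.8 mm on the spoon mould and 77.9–77.7 mm on the handle mould. A fully closed mould is 78 mm high.

**Last pictures:** The last side view showed both seams shut and flush, both tops the right way round, and the cups standing undisturbed. The outline fit agreed better with closed tops than with tops standing 3 mm proud. The difference was small, though, and the handle fit was loose, with its yaw about 0.1 rad off the pose I had set.

**Side load:** While pressing there was a side force of up to about 27 N, but the closed height did not change under it. The clock stood at about 24.5 s at hand-in, with the arm clear of everything.

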